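Tip the walnuts into the big serving bowl

ROBOT

A 7-joint arm with a two-finger parallel gripper is mounted at the origin on the work surface. World frame = base frame: x ahead of the robot, y to its left, z up, the work surface at z = 0. Lengths are in mm, angles in rad, forces in N, time in s.
With the tool pointing down it reaches from about 425 to 950 mm from the base axis. Payload 4.7 kg.
Tool frame: the origin (TCP) lies midway between the tips of the shut fingers; the grasp point (between the pads) lies 19 mm behind it (env.hold_point_z is the distance from the TCP to the grasp point, in mm); z points along the fingers, y is the line along which they close (so a half turn about z gives the same grasp; the last joint's range is limited). The gripper opens to 87 mm and grips with 3 to 60 N. Pads are 19 mm wide; open, the fingers measure 117 mm over their backs; the gripper's body (75 mm by 190 mm) begins 51 mm behind the grasp point.
Start: joints at [1.146, 0.469, -0.049, 1.532, 0.024, 1.141, -0.082], TCP at [260.293, -622.816, 192.473] pointing down, gripper open.
Joint ranges: [-2.59, 2.59], [-0.33, 1.99], [-1.39, 1.29], [0.1, 2.45], [-1.04, 4.18], [0.21, 1.99], [-2.66, 2.66]. Speed limits (rad/s): [2.57, 2.57, 3.14, 3.14, 3.14, 3.14, 3.14].

INTERFACE

Orientations are given as [roll, pitch, yaw] about the fixed x, y, z axes, in that order (R = Rz(yaw) Ry(pitch) Rx(roll)).
In Python, from station import env, camera, workorder, nets gives the robot as it stands.
- The arm moves only by the tool step_arm, never from a script. Its argument "motion" is text: rows parted by semicolons, each of 6 numbers parted by spaces: the shift along the tool's x, y, z in m, then the turn, a rotation vector about the tool's x, y, z in degrees. In form: dx dy dz wx wy wz; .... A call has 1 to 12 rows; each row shifts and turns the commanded pose from where the row before left it, along the tool's axes as they then stand; what a row does not reach is not made up. A row lasts 1/8 s, in which the tool goes at most 62.5 mm and 10.7 degrees, less where a joint would pass 70% of its speed; a pose out of reach is approached as far as the arm can. A call with a gripper value outside its range is refused whole. "grip" is the finger opening in m, from 0 to 0.087, set as the call begins (left out, the last holds). The fingers move at their own pace and stop on an object; the grip force is fixed at half the most. Time passes only in rows, so rows that do not move let the fingers close. It gives the time, the measured TCP pose, the force, the opening and the grip force at its end, in the units of the state.
- env.state(): the state, without advancing time (a new reading comes with each control period).
- camera(name): name is "scene" or "top"; returns a dict with "img" (480x640x3 uint8, red, green, blue), "fov_y" (degrees; the focal length in pixels is half the picture's height over the tangent of half this angle, whatever the lens; pixels are square), "cx", "cy" (the principal point, pixels), "world_from_camera" (4x4, takes a point from camera to world coordinates). Camera axes: x right, y down, z forward; pixel columns grow to the right and rows downward; lengths in mm; the calibration is good to about 2 mm. A picture is of the moment at which its call begins. There is no depth.
- workorder.hand_in(): hands the job in; it is judged then, once.
Trained networks look in a picture, given as the dict that the camera call returned (one of the last four; its "shot" number tells which), for a name from the list of things; names that differ only in an ending like _2 or _b are one class to them, and where a whole thing is asked for, a point or a joint stands for the part that bears it (a point fixed in the world has none). Each returns a list of dicts, best first, with "score" (0 to 1); they miss things now and then, are a little off and sometimes report something else, mostly with a low value. They report only what shows in the picture. A call takes as long as a camera call. They do not tell look-alikes from the thing itself.
- nets.masks_of(picture, name): "region" (480x640 bool, what is visible of it) and "position" ([column, row] in pixels, amid what is visible of it).
The state is a dict: "t": time; "q": joint angles; "qvel": joint speeds; "tau": joint torques, N m; "tcp_pos": TCP position; "eef_rot": TCP orientation; "ft_force": force on the tool from outside, world axes, zero at the start; "torque": the same for the moment, N m; "gripper_width": finger opening in mm; "finger_force": force on a finger pad.
Only numpy, scipy, OpenCV 4.12 (cv2) and the standard library are available. Lean on these libraries where they do the work, as an engineer would, in place of code of your own. Each camera call takes 0.05 s, during which the arm holds its last target. There are 200 camera calls.

TASK

The tea table is being laid: pick up the small wooden carrying tray with the two walnuts in it by its handle, carry it over the big white bowl and tip it so that both walnuts roll into that bowl. Leave the bowl standing where it is, and set the empty tray back down upright and flat on a clear patch of the tablecloth, without dropping it.

Things in the scene. Friction and masses are not known exactly. Their poses are not given: they have to be found in the camera images.
- nut_tray: Wooden tray, 150 long (x) x 126 wide, 0.25 kg. Origin: underside centre, z up. 6 floor, walls 40 high; the -x end is the open mouth (3 lip), roughly facing the robot. Handle: level bar along y over x=0, 14 thick (x), 20 tall, 95-115 above underside, on end uprights, middle 100 free. Nuts roll out at 40-50 deg mouth down. Not the like carrier walled all round with jam jars. Sizes in mm.
- big_bowl: Big round white ceramic serving bowl, loose, 0.7 kg, 190 mm across the rim, 80 mm high, 5 mm wall, inner floor 6 mm up and 100 mm across, open at the top. Origin: centre of its underside, z up. (There is also a small white bowl, 110 mm across: not this one.)
- walnut_1: Whole walnut in its shell, brown, 35 mm across and 37 mm long, 14 g. Origin: its middle. Starts in the tray, on the side of negative tray y.
- walnut_2: Whole walnut in its shell, the same as the other. Origin: its middle. Starts in the tray, on the side of positive tray y.
There are look-alikes about, which are no part of the job. Leave any yellow look-alike of the nut_tray alone.

How it is judged (in metres and radians):
On the way, in this order (a step that is already met when the one before it is completed fails the run):
1. the tray is lifted more than 50 mm off the table with both walnuts in it (height (world z) of nut_tray above 0.05 m and x of walnut_1 in the frame of nut_tray between -0.08 and 0.08 m and y of walnut_1 in the frame of nut_tray between -0.055 and 0.055 m and z of walnut_1 in the frame of nut_tray between 0 and 0.06 m and x of walnut_2 in the frame of nut_tray between -0.08 and 0.08 m and y of walnut_2 in the frame of nut_tray between -0.055 and 0.055 m and z of walnut_2 in the frame of nut_tray between 0 and 0.06 m), for 0.2 s.
2. the raised tray, its middle within 0.22 m of the bowl's centre seen from above, is tilted more than 20 degrees (angle between nut_tray's own z axis and vertical above 0.35 rad and height (world z) of nut_tray above 0.05 m and horizontal distance between nut_tray and big_bowl below 0.22 m).
At the end, for the whole second after the job is handed in: Both walnuts lie at rest inside the big bowl; the bowl stands upright (within 7 degrees) within 40 mm of where it was; the tray stands at rest on the table, right way up and flat (within 7 degrees, underside within 15 mm of the surface), beside the bowl (centres over 130 mm apart), released (horizontal distance between each of walnut_1, walnut_2 and big_bowl below 0.085 m and z of walnut_1 in the frame of big_bowl between 0 and 0.075 m and linear speed of each of walnut_1, walnut_2, nut_tray below 0.05 m/s and z of walnut_2 in the frame of big_bowl between 0 and 0.075 m and height (world z) of nut_tray below 0.015 m and angle between each of nut_tray, big_bowl's own z axis and vertical below 0.12 rad and distance of big_bowl from where it was at the start of the episode below 0.04 m and horizontal distance between nut_tray and big_bowl above 0.13 m); the robot touches nothing.
It fails at once if the tray is let go while more than 50 mm above the table (height (world z) of nut_tray above 0.05 m and contact force between each of the fingers, the arm and nut_tray below 0.05 N).
It fails at once if the bowl is pushed more than 40 mm from its place (distance of big_bowl from where it was at the start of the episode above 0.04 m).
It also fails if it takes over 64 s, if anything falls off the work surface, if the arm or the gripper's body presses on something with over 40 N, if the wrist force passes 120 N, or if a joint passes its speed limit or range.

## Working session

There is one attempt and no reset: what is moved stays moved. The work goes in short steps, Python scripts to look and compute and a tool call to move; the robot and the scene stay as the last step left them, time stands still between calls to the robot, and variables do not carry over. Pictures are saved under pics/ and viewed, at most 10 in all, crops included, and the job is handed in when it is done.

Besides the shell and the picture viewer there is one more tool, called after "Request:" as name(argument=value, ...) on one line, values as JSON. step_arm: Moves the arm, as the interface text tells. Its arguments: {"type":"object","properties":{"motion":{"type":"string"},"grip":{"type":"number"}},"required":["motion"]}

```bash
mkdir -p pics; ls; cat > h.py <<'E'
import numpy as np, cv2
from station import env, camera, workorder, nets
def ray(c,px):
    f=240/np.tan(np.radians(c["fov_y"])/2); T=np.array(c["world_from_camera"])
    d=T[:3,:3]@np.array([(px[0]-c["cx"])/f,(px[1]-c["cy"])/f,1]); return T[:3,3],d/np.linalg.norm(d)
def onz(c,px,z):
    o,d=ray(c,px); return o+d*(z-o[2])/d[2]
def tri(a,pa,b,pb):
    o1,d1=ray(a,pa);o2,d2=ray(b,pb)
    s=np.linalg.lstsq(np.c_[d1,-d2],o2-o1,rcond=None)[0]
    p,q=o1+s[0]*d1,o2+s[1]*d2; return (p+q)/2,np.linalg.norm(p-q)
def proj(c,P):
    f=240/np.tan(np.radians(c["fov_y"])/2); T=np.linalg.inv(np.array(c["world_from_camera"]))
    p=T[:3,:3]@np.array(P)+T[:3,3]; return np.array([c["cx"]+f*p[0]/p[2],c["cy"]+f*p[1]/p[2]])
def save(c,n,crop=None,s=1):
    im=c["img"][...,::-1]
    if crop: im=im[crop[1]:crop[3],crop[0]:crop[2]]
    cv2.imwrite("pics/"+n,cv2.resize(im,None,fx=s,fy=s,interpolation=cv2.INTER_CUBIC))
E
python3 - <<'E'
from h import *
for n in("top","scene"):
    c=camera(n); save(c,n+"0.png"); print(n,np.round(c["world_from_camera"],2).tolist(),c["fov_y"],c["cx"],c["cy"])
    for o in("nut_tray","big_bowl","walnut_1"):
        for m in nets.masks_of(c,o): print(o,round(m["score"],2),np.round(m["position"]),m["region"].sum(), np.round(onz(c,m["position"],40)))
print(env.state())
E
```

```text
pics
top [[-0.02, -0.98, 0.21, 212.66], [-1.0, 0.02, -0.0, -12.96], [-0.0, -0.21, -0.98, 1041.1], [0.0, 0.0, 0.0, 1.0]] 54.89641025762019 317.83705563686465 243.13288332148466
nut_tray 0.62 [200. 164.] 3201 [620. 251.  40.]
big_bowl 0.71 [283. 240.] 6013 [439.  61.  40.]
walnut_1 0.7 [190. 173.] 205 [598. 273.  40.]
walnut_1 0.44 [204. 184.] 176 [572. 242.  40.]
scene [[-0.81, 0.46, -0.37, 831.09], [0.59, 0.64, -0.49, 561.79], [0.01, -0.61, -0.79, 973.5], [0.0, 0.0, 0.0, 1.0]] 44.10149826951738 319.6075673654608 239.20679522262236
nut_tray 0.8 [297. 418.] 6205 [642. 253.  40.]
nut_tray 0.67 [531. 315.] 5398 [187. 343.  40.]
big_bowl 0.88 [330. 264.] 7258 [416.  38.  40.]
walnut_1 0.93 [323. 398.] 356 [588. 250.  40.]
walnut_1 0.59 [323. 424.] 301 [613. 285.  40.]
{'t': 0.4, 'q': array([ 1.14608813,  0.46876543, -0.04863399,  1.53263805,  0.02409758,
        1.14096874, -0.08230765]), 'qvel': array([-0.00053069, -0.00212919, -0.00070425, -0.00192423, -0.00030312,
       -0.00067219,  0.00174634]), 'tau': array([-4.93684274e-04, -5.07219744e+01, -8.09229934e-02, -2.36078864e+01,
       -6.12948951e-02,  3.30564764e-02,  7.98911469e-05]), 'tcp_pos': array([ 260.28984434, -622.73941501,  192.30278316]), 'eef_rot': array([-3.14139599e+00, -4.59044034e-05,  3.95842839e-01]), 'ft_force': array([ 0.49929389,  0.09592194, -0.20600901]), 'torque': array([-0.0136319 ,  0.00094509,  0.01834706]), 'finger_force': 0.0, 'gripper_width': 87.37977990903988}
```

View pics/top0.png

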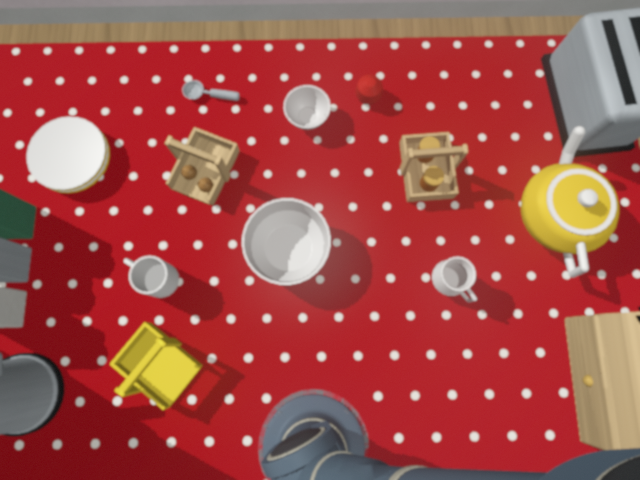

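View pics/scene0.png

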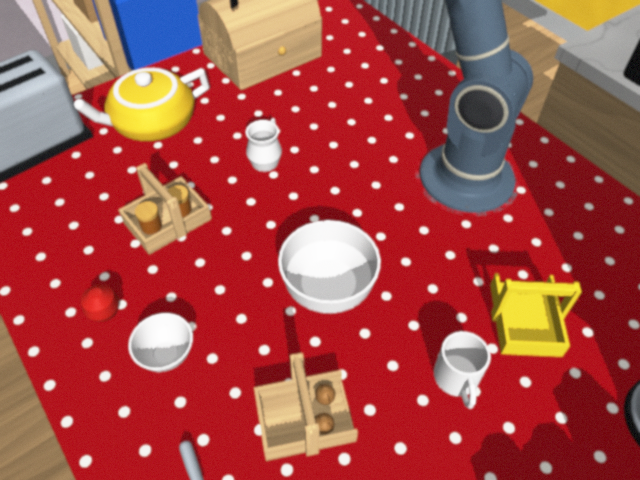

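Candidates: the wooden tray with nuts (top 200,164; scene 305,410), the wooden carrier with jars (top 432,165; scene 165,210) and the yellow one (top 155,365; scene 532,315). I choose the first. The big bowl is at (286,241) in top, the small one at (307,107). Next is a close crop to check.

```bash
python3 - <<'E'
import cv2,numpy as np
a=cv2.imread("pics/top0.png")[115:215,150:250];b=cv2.imread("pics/scene0.png")[345:465,245:365]
f=lambda i:cv2.resize(i,(400,400),interpolation=cv2.INTER_CUBIC)
cv2.imwrite("pics/crop1.png",np.hstack([f(a),f(b)]))
E
```

```text
(no output)
```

View pics/crop1.png

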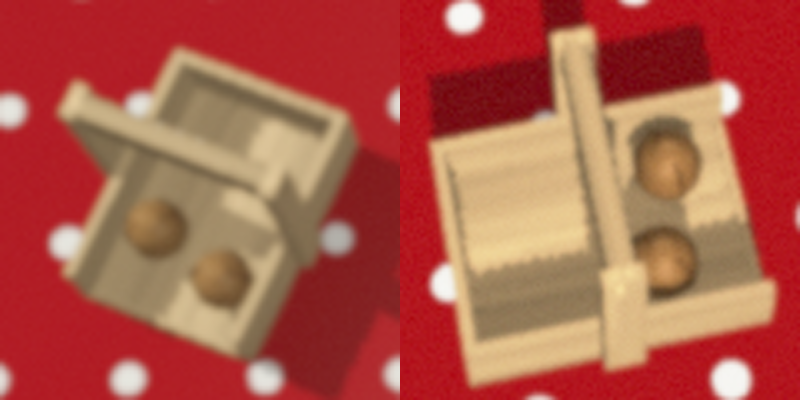

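The crop confirms the three-walled tray: two nuts at the mouth side, mouth towards lower-left in top, and the handle bar free. Next I fit its pose from the corners in both views.

```bash
cat > fit.py <<'E'
from h import *
from scipy.optimize import least_squares
T=camera("top");S=camera("scene")
t=lambda x,y:np.array([150+x/4-.5,115+y/4-.5]); s=lambda x,y:np.array([245+(x-400)*.3-.5,345+y*.3-.5])
obs=[(T,t(180,50),75,63,40),(T,t(352,118),75,-63,40),(T,t(247,357),-75,-63,40),(T,t(66,275),-75,63,40),
(S,s(432,140),75,-63,40),(S,s(722,88),-75,-63,40),(S,s(773,283),-75,63,40)]
hd=[(T,t(72,90),1),(T,t(282,178),-1),(S,s(573,38),-1),(S,s(622,270),1)]
def P(p,x,y,z): c,n=np.cos(p[3]),np.sin(p[3]); return [p[0]+c*x-n*y,p[1]+n*x+c*y,p[2]+z]
def r(p): return np.concatenate([proj(c,P(p,x,y,z))-u for c,u,x,y,z in obs]+[proj(c,P(p,0,g*p[4],p[5]))-u for c,u,g in hd])
q=least_squares(r,[620,251,0,-.4,60,115],loss='soft_l1',x_scale=[10,10,10,.1,10,10])
print(np.round(q.x,3));print(np.round(r(q.x).reshape(-1,2),1).tolist())
mid=lambda a,b:tri(T,a,S,b)
print("handle ends tri",mid(hd[0][1],hd[3][1]),mid(hd[1][1],hd[2][1]))
# bowl: fit centre from rim masks (ellipse of visible region hull in top: rim circle z=80)
for c in(T,S):
    m=max(nets.masks_of(c,"big_bowl"),key=lambda m:m["region"].sum())["region"]
    pts=np.argwhere(m)[:,::-1]; W=np.array([onz(c,p,80)[:2] for p in cv2.convexHull(pts.astype(np.int32))[:,0]])
    (cx,cy),rad=cv2.minEnclosingCircle(W.astype(np.float32)); print("bowl rim circle",cx,cy,rad, pts.min(0),pts.max(0))
    W=W.mean(0) 
E
python3 fit.py
```

```text
[ 6.24447e+02  2.47710e+02 -1.47500e+01 -4.22000e-01  5.90210e+01
  1.33587e+02]
[[-0.9, 0.5], [4.0, 3.0], [2.4, -0.6], [-1.4, -0.7], [-0.3, -0.4], [-1.2, -1.0], [1.1, 11.6], [0.7, 1.0], [-2.3, -0.7], [0.1, -1.1], [-0.1, 1.0]]
handle ends tri (array([648.70571136, 301.70466657, 123.35749359]), np.float64(0.30794618023073256)) (array([600.52179393, 191.32072844, 112.07808455]), np.float64(2.707024967377107))
bowl rim circle 427.6627502441406 52.34497833251953 95.35091400146484 [242 199] [330 284]
bowl rim circle 439.62451171875 56.635284423828125 104.56114959716797 [279 221] [379 312]
```

```bash
cat >> fit.py <<'E'
print("----")
p=[624.5,247,0,-.41]
for x,y,z in [(75,63,40),(75,-63,40),(-75,-63,40),(-75,63,40),(75,63,0),(-75,63,0),(-75,-63,0),(0,60,115),(0,-60,115)]:
    a=proj(T,P(p,x,y,z));b=proj(S,P(p,x,y,z)); print(x,y,z,"top crop",np.round((a+.5-[150,115])*4),"scene crop",np.round((b+.5-[245,345])/.3+[400,0]))
im=[]
for c in(T,S):
    i=c["img"][...,::-1].copy()
    for pts in ([(75,63,40),(75,-63,40),(-75,-63,40),(-75,63,40)],[(75,63,0),(75,-63,0),(-75,-63,0),(-75,63,0)],[(7,60,115),(7,-60,115),(-7,-60,115),(-7,60,115)]):
        cv2.polylines(i,[np.round(np.array([proj(c,P(p,*k)) for k in pts])*16).astype(np.int32)],True,(255,0,0),1,cv2.LINE_AA,4)
    a=np.linspace(0,6.28,60)
    for z,rr in((80,95),(6,50)): cv2.polylines(i,[np.round(np.array([proj(c,[427.7+rr*np.cos(k),52.3+rr*np.sin(k),z]) for k in a])*16).astype(np.int32)],True,(255,0,0),1,cv2.LINE_AA,4)
    im.append(i)
cv2.imwrite("pics/ov.png",np.hstack([cv2.resize(im[0][110:310,140:340],(400,400)),cv2.resize(im[1][210:470,210:410][:260],(400,400))]))
E
python3 fit.py
```

```text
[ 6.24447e+02  2.47710e+02 -1.47500e+01 -4.22000e-01  5.90210e+01
  1.33587e+02]
[[-0.9, 0.5], [4.0, 3.0], [2.4, -0.6], [-1.4, -0.7], [-0.3, -0.4], [-1.2, -1.0], [1.1, 11.6], [0.7, 1.0], [-2.3, -0.7], [0.1, -1.1], [-0.1, 1.0]]
handle ends tri (array([648.70571136, 301.70466657, 123.35749359]), np.float64(0.30794618023073256)) (array([600.52179393, 191.32072844, 112.07808455]), np.float64(2.707024967377107))
bowl rim circle 426.88958740234375 51.93418502807617 94.70994567871094 [242 199] [329 284]
bowl rim circle 437.4154052734375 58.17357635498047 104.04985809326172 [279 221] [379 312]
----
75 63 40 top crop [169.  41.] scene crop [467. 376.]
75 -63 40 top crop [364. 118.] scene crop [427. 127.]
-75 -63 40 top crop [254. 346.] scene crop [716.  70.]
-75 63 40 top crop [ 54. 265.] scene crop [778. 308.]
75 63 0 top crop [187.  72.] scene crop [472. 403.]
-75 63 0 top crop [ 76. 288.] scene crop [774. 336.]
-75 -63 0 top crop [269. 367.] scene crop [714. 103.]
0 60 115 top crop [76. 97.] scene crop [623. 277.]
0 -60 115 top crop [278. 178.] scene crop [571.  36.]
```

View pics/ov.png

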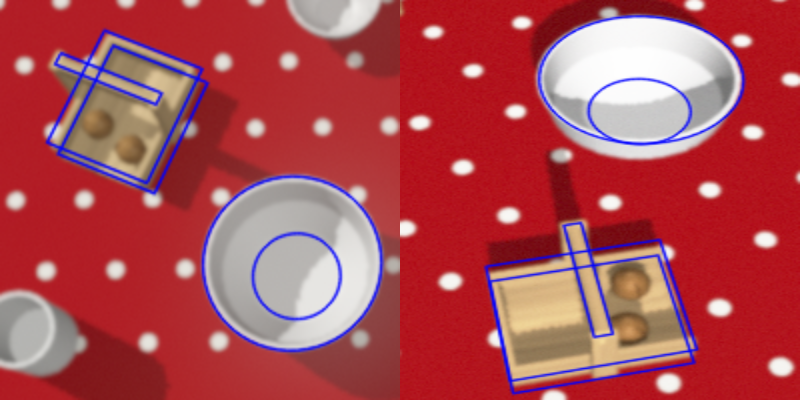

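The overlay fits: handle centre about (624.5, 246.5), top at 115 mm, tray yaw -0.41. The bowl centre is (427.5, 52.3) with a rim radius of 95, so both views agree. I'll check for kinematics helpers before planning the tilt.

```bash
python3 - <<'E'
from h import *
print([a for a in dir(env) if a[0]!='_'])
s=env.state();print(s["t"])
E
```

```text
['PlanningError', 'hold_point_z', 'state']
0.8
```

Request:
step_arm(motion="0 0 -0.06 0 0 0; 0 0 -0.06 0 0 0; 0.03 -0.05 0 0 0 5; 0.02 -0.058 0 0 0 8; 0.02 -0.058 0 0 0 8; 0.02 -0.058 0 0 0 8")

```text
t: 1.55
tcp_pos: [298.1, -382.8, 312.8]
eef_rot: [3.141, -0.001, -0.116]
ft_force: [0.5, 0.3, 1.1]
gripper_width: 86.8
finger_force: 0.0
```

```bash
cat > plan.py <<'E'
import sys
from h import *
from scipy.spatial.transform import Rotation as R
def rows(tgt,rpy,n):
    """tool-frame rows from the measured pose to tgt (mm) / rpy, straight & even; printed for copying"""
    s=env.state(); p=np.array(s["tcp_pos"]);A=R.from_euler("xyz",s["eef_rot"]);B=R.from_euler("xyz",rpy)
    w=(A.inv()*B).as_rotvec()/n; d=(np.array(tgt)-p)/n/1000
    out=[]
    for k in range(n):
        Ak=A*R.from_rotvec(w*k); out.append(" ".join("%.4g"%round(v,4) for v in list(Ak.inv().apply(d))+[round(x,2) for x in np.degrees(w)]))
    print("t %.2f q %s"%(s["t"],np.round(s["q"],3).tolist()),p.round(1),np.round(s["eef_rot"],3)); print("; ".join(out))
if __name__=="__main__":
    a=[float(x) for x in sys.argv[1:]]; rows(a[:3],a[3:6],int(a[6]))
E
python3 plan.py 624.5 246.5 200 3.1416 0 1.161 12
```

```text
t 1.55 q [0.906, 0.068, -0.089, 1.791, 0.006, 1.281, -0.872] [ 298.1 -382.8  312.8] [ 3.141e+00 -1.000e-03 -1.160e-01]
0.0209 -0.0552 0.0094 0.01 -0 -6.1; 0.0267 -0.0527 0.0094 0.01 -0 -6.1; 0.0321 -0.0496 0.0094 0.01 -0 -6.1; 0.0372 -0.0459 0.0094 0.01 -0 -6.1; 0.0419 -0.0417 0.0094 0.01 -0 -6.1; 0.0461 -0.037 0.0094 0.01 -0 -6.1; 0.0497 -0.0319 0.0094 0.01 -0 -6.1; 0.0528 -0.0264 0.0094 0.01 -0 -6.1; 0.0553 -0.0207 0.0094 0.01 -0 -6.1; 0.0572 -0.0147 0.0094 0.01 -0 -6.1; 0.0585 -0.0085 0.0094 0.01 -0 -6.1; 0.059 -0.0022 0.0094 0.01 -0 -6.1
```

Request:
step_arm(motion="0.021 -0.055 0.009 0 0 -6.1; 0.027 -0.053 0.009 0 0 -6.1; 0.032 -0.05 0.009 0 0 -6.1; 0.037 -0.046 0.009 0 0 -6.1; 0.042 -0.042 0.009 0 0 -6.1; 0.046 -0.037 0.009 0 0 -6.1; 0.05 -0.032 0.009 0 0 -6.1; 0.053 -0.026 0.009 0 0 -6.1; 0.055 -0.021 0.009 0 0 -6.1; 0.057 -0.015 0.009 0 0 -6.1; 0.058 -0.008 0.009 0 0 -6.1; 0.059 -0.002 0.009 0 0 -6.1")

```text
t: 3.05
tcp_pos: [621.9, 248.0, 204.2]
eef_rot: [3.141, 0.0, 1.17]
ft_force: [-0.2, 0.3, -0.4]
gripper_width: 87.0
finger_force: 0.0
```

```bash
python3 plan.py 624.5 246.5 150 3.1416 0 1.161 4
```

```text
t 3.05 q [0.001, 0.535, -0.666, 1.506, 0.343, 1.219, -1.116] [621.9 248.  204.2] [3.141 0.    1.17 ]
-0.0001 0.0007 0.0135 0.01 0 0.13; -0.0001 0.0007 0.0135 0.01 0 0.13; -0.0001 0.0007 0.0135 0.01 0 0.13; -0.0001 0.0007 0.0135 0.01 0 0.13
```

Request:
step_arm(motion="0 0.001 0.03 0 0 0.3; 0 0.001 0.03 0 0 0.2; 0 0.001 0.03 0 0 0; 0 0 0.02 0 0 0; 0 0 0.008 0 0 0; 0 0 0 0 0 0")

```text
t: 3.8
tcp_pos: [623.7, 245.6, 86.6]
eef_rot: [3.141, -0.0, 1.158]
ft_force: [-0.1, -0.7, 0.2]
gripper_width: 87.1
finger_force: 0.0
```

```bash
python3 - <<'E'
from h import *
a=camera("top");b=camera("scene")
im=np.hstack([cv2.resize(a["img"][100:220,130:270,::-1],(400,400)),cv2.resize(b["img"][320:470,220:370,::-1],(400,400))]);cv2.imwrite("pics/g1.png",im)
E
python3 plan.py 624.5 246.5 86 3.1416 0 1.161 1
```

```text
t 3.90 q [-0.023, 0.639, -0.618, 1.62, 0.419, 1.017, -1.184] [624.3 246.1  87.7] [ 3.140e+00 -2.000e-03  1.158e+00]
0.0005 0 0.0017 0.08 -0.09 -0.14
```

View pics/g1.png

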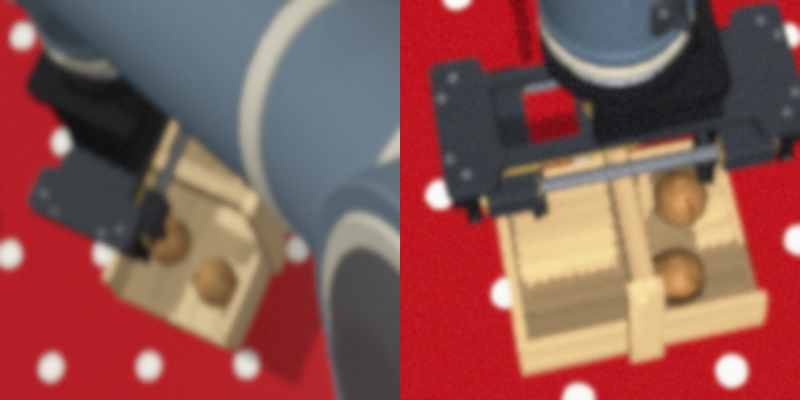

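The fingers straddle the bar: in the scene crop the left one is at about (480,200), the right at (710,165), with the bar at (620,200) between them. Closing now.

Request:
step_arm(motion="0 0 0 0 0 0; 0 0 0 0 0 0; 0 0 0 0 0 0; 0 0 0 0 0 0; 0 0 0 0 0 0; 0 0 0 0 0 0", grip=0)

```text
t: 4.65
tcp_pos: [623.5, 245.5, 86.4]
eef_rot: [3.142, 0.0, 1.159]
ft_force: [0.8, 0.5, -0.0]
gripper_width: 35.1
finger_force: 0.0
```

Request:
step_arm(motion="0 0 0 0 0 0; 0 0 0 0 0 0; 0 0 0 0 0 0; 0 0 0 0 0 0; 0 0 0 0 0 0")

```text
t: 5.28
tcp_pos: [623.5, 245.5, 86.4]
eef_rot: [3.142, 0.0, 1.158]
ft_force: [0.6, 0.5, 1.0]
gripper_width: 0.3
finger_force: 0.0
```

The grip closed on nothing, so I need to look and re-measure.

```bash
python3 - <<'E'
from h import *
a=camera("top");b=camera("scene")
im=np.hstack([cv2.resize(a["img"][100:220,130:270,::-1],(400,400)),cv2.resize(b["img"][320:470,220:370,::-1],(400,400))]);cv2.imwrite("pics/g2.png",im)
s=env.state(); print(s["tcp_pos"])
for c in(a,b): print(proj(c,s["tcp_pos"]),proj(c,np.array(s["tcp_pos"])+[0,0,19]))
E
```

```text
[623.55717989 245.53538815  86.46097414]
[197.66775884 154.53449477] [195.43511529 151.03411222]
[303.39641392 396.44067077] [303.24345456 391.46075539]
```

View pics/g2.png

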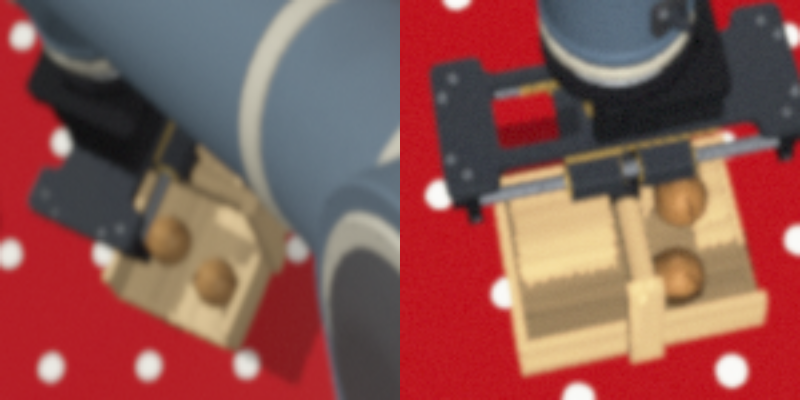

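```bash
python3 - <<'E'
from h import *
a=camera("top");b=camera("scene"); s=env.state(); p=np.array(s["tcp_pos"])
out=[]
for c,(x,y) in((a,(155,120)),(b,(265,345))):
    i=cv2.resize(c["img"][y:y+90,x:x+90,::-1],(400,400),interpolation=cv2.INTER_CUBIC)
    for q,col in((p,(255,0,0)),(p+[0,0,19],(0,255,0))):
        u=(proj(c,q)+.5-[x,y])*400/90; cv2.circle(i,tuple(int(v) for v in u),3,col,-1)
    out.append(i)
cv2.imwrite("pics/g3.png",np.hstack(out))
E
```

```text
(no output)
```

View pics/g3.png

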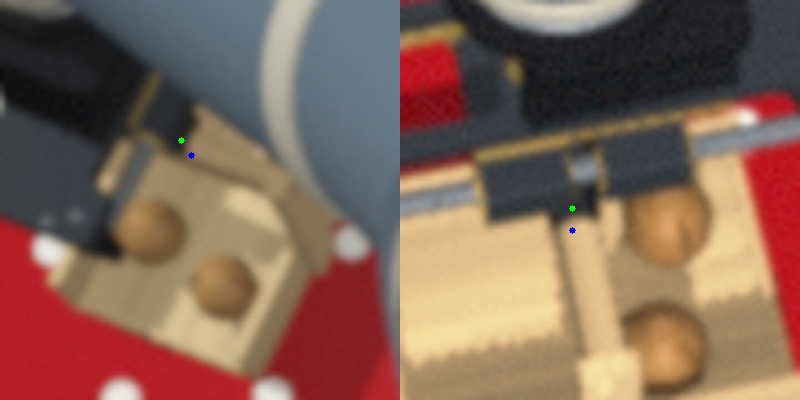

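Request:
step_arm(motion="0 0 -0.005 0 0 0; 0 0 -0.005 0 0 0; 0 0 0 0 0 0")

```text
t: 5.85
tcp_pos: [624.0, 245.9, 97.3]
eef_rot: [3.141, -0.001, 1.158]
ft_force: [-0.2, 0.6, -0.1]
gripper_width: 0.5
finger_force: 0.0
```

```bash
python3 - <<'E'
from h import *
a=camera("top");b=camera("scene"); s=env.state(); print(s)
for c in (a,b):
  for o in("nut_tray","walnut_1"):
    for m in nets.masks_of(c,o): print(o,round(m["score"],2),np.round(m["position"],1),m["region"].sum())
cv2.imwrite("pics/raw_b.png",b["img"][...,::-1]);cv2.imwrite("pics/raw_a.png",a["img"][...,::-1])
E
```

```text
{'t': 5.95, 'q': array([-0.02021284,  0.62936585, -0.62278673,  1.61303389,  0.41142355,
        1.03327178, -1.17828393]), 'qvel': array([-0.00145227,  0.00485288,  0.00411396,  0.00426797, -0.00158827,
        0.00140052, -0.00099275]), 'tau': array([-2.68512155e-02, -5.25758135e+01, -8.50719720e+00, -2.06956369e+01,
       -4.57471283e-02, -6.43468089e-02,  2.73661553e-04]), 'tcp_pos': array([623.60565181, 245.51345178,  96.6385769 ]), 'eef_rot': array([ 3.14129771e+00, -1.08145182e-04,  1.15840705e+00]), 'ft_force': array([-0.03284496, -0.16897246,  0.03523122]), 'torque': array([-0.04852174, -0.04150375, -0.03290536]), 'finger_force': 0.0, 'gripper_width': 0.3958868044209932}
nut_tray 0.95 [200.4 176. ] 1932
nut_tray 0.59 [153.4 364.4] 4699
walnut_1 0.56 [205.3 183.5] 156
walnut_1 0.56 [188.3 172.1] 231
nut_tray 0.85 [530.6 315.6] 5495
nut_tray 0.68 [299.1 424.1] 5082
walnut_1 0.82 [324.1 423.2] 337
walnut_1 0.62 [328.2 397.3] 335
```

Not holding. I'll triangulate the walnuts (they should be at z≈24) and the fingertips to check the calibration.

```bash
python3 - <<'E'
from h import *
T=camera("top");S=camera("scene")
print("nut2",tri(T,[188.3,172.5],S,[324,423.5]),"nut1",tri(T,[205,183.8],S,[323+4,397.7]), "nut1 (scene0)",tri(T,[205,183.8],S,[323,398]))
def show(m,p,n):print(n,tri(T,m,S,p))
# cloth dots near tray, from raw images: white blobs centroid
for c,n in((T,"T"),(S,"S")):
    im=c["img"].astype(int); w=((im.min(2)>185)).astype(np.uint8)
    k,l,st,ce=cv2.connectedComponentsWithStats(w)
    P=[onz(c,ce[i],0)[:2].round(0).tolist() for i in range(1,k) if 20<st[i,4]<120]
    P=[p for p in P if 350<p[0]<800 and -150<p[1]<420]; print(n,len(P),sorted(P))
E
```

```text
nut2 (array([607.22311604, 281.81418803,  23.42407205]), np.float64(2.5517186109469616)) nut1 (array([578.03587888, 245.24451398,  19.34595739]), np.float64(3.8852451951875877)) nut1 (scene0) (array([581.10635582, 243.4572419 ,  17.19446511]), np.float64(2.64275045918955))
T 10 [[354.0, 221.0], [355.0, 141.0], [439.0, 181.0], [439.0, 261.0], [439.0, 341.0], [523.0, 222.0], [524.0, 301.0], [524.0, 382.0], [608.0, 342.0], [785.0, 20.0]]
S 20 [[355.0, 139.0], [355.0, 219.0], [440.0, 259.0], [440.0, 339.0], [524.0, -101.0], [525.0, 300.0], [526.0, 380.0], [610.0, -141.0], [610.0, 20.0], [611.0, -61.0], [611.0, 339.0], [694.0, -103.0], [696.0, 59.0], [696.0, 299.0], [697.0, 139.0], [698.0, 218.0], [778.0, 255.0], [779.0, -139.0], [780.0, 179.0], [781.0, 99.0]]
```

Request:
step_arm(motion="0 0 -0.04 0 0 0; 0 0 -0.03 0 0 0; 0 0 0 0 0 0")

```text
t: 6.62
tcp_pos: [625.0, 246.7, 169.4]
eef_rot: [3.138, -0.004, 1.158]
ft_force: [-0.7, -0.3, 0.6]
gripper_width: 0.3
finger_force: 0.0
```

```bash
python3 - <<'E'
from h import *
a=camera("top");b=camera("scene"); s=env.state(); p=np.array(s["tcp_pos"]);print(p)
out=[]
for c,(x,y) in((a,(150,110)),(b,(255,330))):
    i=cv2.resize(c["img"][y:y+100,x:x+100,::-1],(400,400),interpolation=cv2.INTER_CUBIC)
    u=(proj(c,p)+.5-[x,y])*4; print(u); cv2.circle(i,tuple(int(v) for v in u),3,(255,0,0),-1)
    out.append(i)
cv2.imwrite("pics/g4.png",np.hstack(out))
E
```

```text
[623.26031026 245.23599383 165.95824465]
[153.52124387 118.40774615]
[193.0818652  178.78745937]
```

View pics/g4.png

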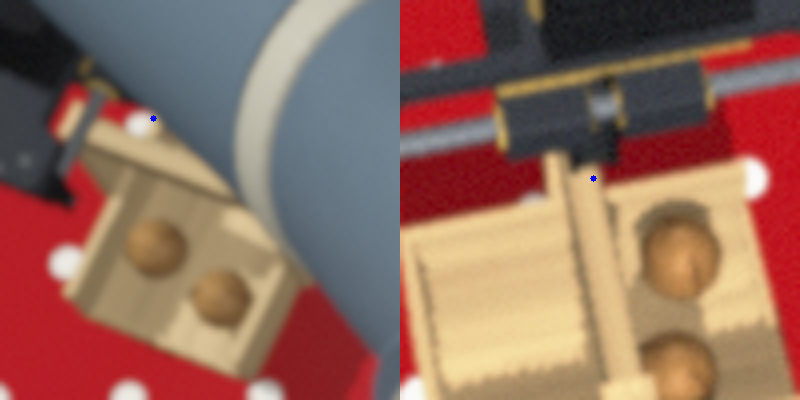

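The fingers appear to end well above the reported TCP: the blue mark at scene (593,178) lies on bare bar, and the dark finger ends above it. Open fingers can safely go to TCP z≈60, still clear of the nuts and with the gripper body above the bar, so I'll regrasp deeper and watch for contact.

Request:
step_arm(motion="0 0 0 0 0 0; 0 0 0 0 0 0; 0 0 0 0 0 0; 0 0 0 0 0 0; 0 0 0 0 0 0; 0 0 0 0 0 0; 0 0 0 0 0 0; 0 0 0.03 0 0 0; 0 0 0.03 0 0 0; 0 0 0.02 0 0 0; 0 0 0 0 0 0", grip=0.087)

```text
t: 8.1
tcp_pos: [622.7, 244.9, 84.9]
eef_rot: [-3.14, 0.002, 1.159]
ft_force: [0.7, -0.1, 0.1]
gripper_width: 86.8
finger_force: 0.0
```

Request:
step_arm(motion="0 0 0.008 0 0 0; 0 0 0.008 0 0 0; 0 0 0.006 0 0 0; 0 0 0 0 0 0")

```text
t: 8.6
tcp_pos: [623.3, 245.3, 64.0]
eef_rot: [-3.141, 0.001, 1.158]
ft_force: [-0.6, -0.4, -0.3]
gripper_width: 87.5
finger_force: 0.0
```

Request:
step_arm(motion="0 0 0 0 0 0; 0 0 0 0 0 0; 0 0 0 0 0 0; 0 0 0 0 0 0; 0 0 0 0 0 0; 0 0 0 0 0 0; 0 0 0 0 0 0; 0 0 0 0 0 0; 0 0 0 0 0 0; 0 0 0 0 0 0", grip=0)

```text
t: 9.85
tcp_pos: [623.4, 245.6, 64.4]
eef_rot: [-3.141, 0.0, 1.159]
ft_force: [-0.4, 0.4, 0.9]
gripper_width: 13.7
finger_force: 30.0
```

Gripped: 13.7 mm opening at 30 N. So the true tip sits roughly 30–50 mm higher than reported, and this hold may be shallow. I'll regrasp 14 mm deeper for a firm tilt.

Request:
step_arm(motion="0 0 0 0 0 0; 0 0 0 0 0 0; 0 0 0 0 0 0; 0 0 0.004 0 0 0; 0 0 0.005 0 0 0; 0 0 0.005 0 0 0; 0 0 0 0 0 0", grip=0.04)

```text
t: 10.72
tcp_pos: [623.1, 245.3, 49.7]
eef_rot: [-3.141, 0.001, 1.159]
ft_force: [-0.1, -0.1, 0.1]
gripper_width: 40.4
finger_force: 0.0
```

Request:
step_arm(motion="0 0 0 0 0 0; 0 0 0 0 0 0; 0 0 0 0 0 0; 0 0 0 0 0 0; 0 0 0 0 0 0; 0 0 0 0 0 0", grip=0)

```text
t: 11.48
tcp_pos: [623.5, 245.6, 50.6]
eef_rot: [3.142, -0.0, 1.159]
ft_force: [-0.1, 1.4, 1.3]
gripper_width: 13.6
finger_force: 30.0
```

```bash
python3 - <<'E'
from h import *
print(env.hold_point_z); s=env.state(); print(s["q"].round(4).tolist(),s["tcp_pos"],s["gripper_width"],s["finger_force"])
E
```

```text
18.700000000000003
[-0.0358, 0.678, -0.5992, 1.6462, 0.4472, 0.958, -1.206] [623.54324736 245.60904003  50.55910396] 13.627091149825382 29.999761562794447
```

Request:
step_arm(motion="0 0 -0.005 0 0 0; 0 0 -0.012 0 0 0; 0 0 -0.02 0 0 0; 0 0 -0.025 0 0 0; 0 0 -0.025 0 0 0; 0 0 -0.025 0 0 0; 0 0 -0.02 0 0 0; 0 0 -0.015 0 0 0; 0 0 -0.008 0 0 0; 0 0 -0.003 0 0 0; 0 0 0 0 0 0")

```text
t: 12.85
tcp_pos: [623.3, 245.3, 207.9]
eef_rot: [-3.141, 0.001, 1.159]
ft_force: [0.0, -1.0, -2.9]
gripper_width: 13.4
finger_force: 30.0
```

```bash
python3 - <<'E'
from h import *
a=camera("top");b=camera("scene"); s=env.state(); print(s["t"],s["tcp_pos"],s["eef_rot"],s["ft_force"],s["gripper_width"],s["finger_force"],s["q"])
N=[nets.masks_of(c,"walnut_1") for c in(a,b)]
for n in N:
  for m in n: print(round(m["score"],2),np.round(m["position"],1))
for m in N[0]:
  for k in N[1]: 
    r=tri(a,m["position"],b,k["position"]); print(np.round(r[0]),round(float(r[1]),1))
E
```

```text
12.95 [623.19712782 245.27876087 207.56959067] [-3.14062420e+00  1.12675433e-03  1.15859245e+00] [-0.15061161  1.00340519 -2.84090663] 13.643077102699316 29.99967807903886 [ 0.00458938  0.53306862 -0.66456209  1.49978168  0.33906672  1.22753374
 -1.11981928]
0.63 [185.8 156.4]
0.48 [167.7 142.9]
0.62 [325.  384.4]
0.61 [326.2 354.5]
[599. 261. 130.] 7.6
[580. 244. 178.] 0.3
[610. 282. 179.] 0.1
[592. 264. 222.] 6.4
```

Lifted 157 mm with both nuts aboard (nuts at z≈178), and the reported TCP sits about 50 mm above the tray underside. Next I fit a kinematic model to the recorded poses to choose a pour direction within the joint ranges.

```bash
cat > kin.py <<'E'
import numpy as np, itertools
from scipy.optimize import least_squares
from scipy.spatial.transform import Rotation as R
D=[([1.14608813,.46876543,-.04863399,1.53263805,.02409758,1.14096874,-.08230765],(260.29,-622.77,192.4),(-3.1414,0,.39584)),
([.906,.068,-.089,1.791,.006,1.281,-.872],(298.1,-382.8,312.8),(3.141,-.001,-.116)),
([.001,.535,-.666,1.506,.343,1.219,-1.116],(621.9,248,204.2),(3.141,0,1.17)),
([-.0358,.678,-.5992,1.6462,.4472,.958,-1.206],(623.5,245.6,50.6),(3.142,0,1.159)),
([.00459,.53307,-.66456,1.49978,.33907,1.22753,-1.11982],(623.2,245.3,207.6),(-3.1406,.0011,1.1586)),
([-.0202,.62937,-.62279,1.61303,.41142,1.03327,-1.17828],(623.6,245.5,96.64),(3.1413,0,1.1584))]
lo=np.array([-2.59,-.33,-1.39,.1,-1.04,.21,-2.66]);hi=np.array([2.59,1.99,1.29,2.45,4.18,1.99,2.66])
z=lambda a:R.from_euler("z",a); y=lambda a:R.from_euler("y",a); Z=np.array([0,0,1.])
def fk(q,s,p):
    o1,o7,h,L1,L2,L3,bx,by=p[:8]
    A=z(s[0]*q[0]+o1)*y(q[1]); B=A*z(s[1]*q[2])*y(q[3]); C=B*z(s[2]*q[4])*y(q[5])*z(s[3]*q[6]+o7)
    return np.array([bx,by,h])+A.apply(L1*Z)+B.apply(L2*Z)+C.apply(L3*Z),C
def res(p,s): return np.concatenate([np.r_[(a:=fk(q,s,p))[0]-x,300*(a[1].inv()*R.from_euler("xyz",e)).as_rotvec()] for q,x,e in D]+[[(p[5]-350)*1e-3]])
if __name__=="__main__":
    best=[]
    for s in itertools.product((1,-1),repeat=4):
        for o7 in(0,1.57,-1.57,3.14):
            f=least_squares(res,[0,o7,300,555,467,400,0,0],args=(s,),x_scale=[.1,.1,10,10,10,10,1,1]); best.append((f.cost,s,f.x))
    best.sort(key=lambda b:b[0])
    for b in best[:3]: print(round(b[0],2),b[1],b[2].round(3))
    np.savez("kin.npz",s=best[0][1],p=best[0][2])
E
python3 kin.py
```

```text
42.98 (-1, -1, -1, -1) [-5.40000e-02  1.51700e+00  2.52609e+02  5.59322e+02  4.66261e+02
  3.67895e+02 -8.85700e+00 -5.30900e+00]
42.98 (-1, -1, -1, -1) [-5.40000e-02  1.51700e+00  2.52597e+02  5.59322e+02  4.66261e+02
  3.67884e+02 -8.85700e+00 -5.30900e+00]
42.98 (-1, -1, -1, -1) [-5.40000e-02  1.51700e+00  2.52612e+02  5.59322e+02  4.66261e+02
  3.67898e+02 -8.85700e+00 -5.30900e+00]
```

```bash
cat > ik.py <<'E'
from kin import *
K=np.load("kin.npz");s,p=K["s"],K["p"].copy()
q0=np.array(D[4][0]); rng=np.random.default_rng(0)
def ik(x,Rt,qi):
    f=lambda q:np.r_[(a:=fk(q,s,p))[0]-x,300*(a[1].inv()*Rt).as_rotvec(),2*(q-qi)]
    r=least_squares(f,np.clip(qi,lo+.09,hi-.09),bounds=(lo+.08,hi-.08)); a=fk(r.x,s,p); return r.x,np.linalg.norm(a[0]-x),np.degrees((a[1].inv()*Rt).magnitude())
Rt=lambda yaw,th:z(yaw+np.pi/2)*R.from_euler("x",np.pi-th)
bowl=np.array([427.5,52.3])
if __name__=="__main__":
  for L3 in(340,400):
    p[2]+=L3-p[5]; p[5]=L3
    for yd in range(-180,180,20):
        yaw=np.radians(yd);u=np.array([np.cos(yaw),np.sin(yaw)]);q=q0
        x=np.r_[bowl+40*u,190]
        for th in np.radians([0,10,20,30,40,50]): q,e,g=ik(x,Rt(yaw,th),q)
        print(L3,yd,round(e,1),round(g,1),q.round(2).tolist() if e<15 else "")
E
python3 ik.py
```

```text
340 -180 3.0 0.6 [-0.85, 0.88, 1.18, 1.7, -0.38, 1.91, -2.58]
340 -160 0.0 0.0 [-0.91, 0.8, 1.04, 1.7, -0.19, 1.78, -2.51]
340 -140 0.0 0.0 [-0.86, 0.63, 0.71, 1.75, 0.09, 1.64, -2.57]
340 -120 0.0 0.0 [-0.8, 0.51, 0.43, 1.83, 0.35, 1.53, -2.58]
340 -100 0.0 0.0 [-0.68, 0.41, 0.13, 1.96, 0.6, 1.43, -2.58]
340 -80 0.0 0.0 [-0.42, 0.33, -0.29, 2.1, 0.86, 1.37, -2.58]
340 -60 0.0 0.0 [-0.22, 0.24, -0.56, 2.25, 1.07, 1.23, -2.5]
340 -40 6.5 1.4 [-0.06, 0.13, -0.68, 2.37, 1.25, 1.0, -2.35]
340 -20 32.0 6.9 
340 0 46.5 10.1 
340 20 44.2 9.6 
340 40 30.8 6.7 
340 60 0.0 0.0 [1.44, 0.35, -1.31, 2.37, -0.94, 0.63, 2.01]
340 80 0.0 0.0 [1.33, 0.57, -1.31, 2.21, -0.47, 0.78, 1.81]
340 100 0.0 0.0 [1.18, 0.72, -1.3, 2.06, -0.2, 1.01, 1.78]
340 120 0.0 0.0 [1.02, 0.79, -1.26, 1.92, -0.07, 1.26, 1.87]
340 140 0.0 0.0 [0.82, 0.78, -1.13, 1.81, -0.02, 1.49, 2.08]
340 160 39.7 8.7 
400 -180 8.4 1.9 [-0.79, 0.93, 1.14, 1.61, -0.43, 1.91, -2.58]
400 -160 0.0 0.0 [-0.86, 0.87, 0.99, 1.59, -0.23, 1.81, -2.52]
400 -140 0.0 0.0 [-0.84, 0.71, 0.68, 1.65, 0.05, 1.66, -2.58]
400 -120 0.0 0.0 [-0.84, 0.59, 0.45, 1.76, 0.29, 1.54, -2.58]
400 -100 0.0 0.0 [-0.82, 0.48, 0.24, 1.9, 0.53, 1.42, -2.58]
400 -80 0.0 0.0 [-0.74, 0.38, -0.0, 2.07, 0.76, 1.32, -2.58]
400 -60 0.0 0.0 [-0.49, 0.28, -0.37, 2.25, 1.01, 1.23, -2.58]
400 -40 11.7 2.9 [-0.16, 0.2, -0.73, 2.37, 1.19, 1.11, -2.45]
400 -20 39.2 9.8 
400 0 55.6 14.0 
400 20 53.1 13.4 
400 40 36.6 9.1 
400 60 3.9 1.0 [1.52, 0.44, -1.29, 2.37, -0.79, 0.63, 1.98]
400 80 0.0 0.0 [1.39, 0.66, -1.3, 2.21, -0.35, 0.79, 1.8]
400 100 0.0 0.0 [1.22, 0.79, -1.28, 2.03, -0.12, 1.05, 1.78]
400 120 0.0 0.0 [1.02, 0.85, -1.21, 1.86, -0.01, 1.31, 1.89]
400 140 0.0 0.0 [0.8, 0.85, -1.09, 1.73, 0.04, 1.53, 2.1]
400 160 39.2 8.7
```

```bash
python3 - <<'E'
from ik import *
mid=(lo+hi)/2;half=(hi-lo)/2
for yd in (-150,-130,-110,-90,-75,-60,60,75,90,110,130):
    yaw=np.radians(yd);u=np.array([np.cos(yaw),np.sin(yaw)]); x=np.r_[bowl+40*u,195]; T=Rt(yaw,np.radians(50)); b=None
    for k in range(25):
        w=lambda q:np.r_[(a:=fk(q,s,p))[0]-x,300*(a[1].inv()*T).as_rotvec(),1.5*((q-mid)/half)**4]
        r=least_squares(w,rng.uniform(lo+.1,hi-.1),bounds=(lo,hi)); a=fk(r.x,s,p)
        if np.linalg.norm(a[0]-x)<4:
            m=np.minimum(r.x-lo,hi-r.x).min()
            if b is None or m>b[0]: b=(m,r.x)
    print(yd,b and (round(b[0],2),b[1].round(2).tolist()))
E
```

```text
-150 (np.float64(0.21), [-0.95, 0.8, 1.0, 1.67, -0.12, 1.73, -2.45])
-130 (np.float64(0.32), [-1.07, 0.74, 0.96, 1.74, 0.04, 1.57, -2.34])
-110 (np.float64(0.36), [-1.2, 0.65, 0.93, 1.86, 0.22, 1.38, -2.27])
-90 (np.float64(0.39), [-1.33, 0.53, 0.9, 2.0, 0.42, 1.19, -2.24])
-75 (np.float64(0.33), [-1.41, 0.43, 0.88, 2.12, 0.6, 1.05, -2.25])
-60 (np.float64(0.2), [-1.47, 0.31, 0.84, 2.25, 0.83, 0.94, -2.29])
60 (np.float64(0.04), [1.39, 0.27, -1.14, 2.37, -1.0, 0.74, 2.13])
75 (np.float64(0.2), [1.28, 0.41, -1.1, 2.25, -0.71, 0.85, 2.05])
90 (np.float64(0.33), [1.16, 0.5, -1.04, 2.12, -0.51, 1.0, 2.03])
110 (np.float64(0.38), [0.99, 0.61, -1.01, 1.96, -0.31, 1.21, 2.06])
130 (np.float64(0.39), [0.84, 0.71, -1.0, 1.83, -0.13, 1.42, 2.12])
```

Decision: mouth towards -y (tray yaw ≈100°), pour point TCP ≈ (420, 92, 195).

```bash
python3 plan.py 420 95 215 3.14159 0 3.316 24
```

```text
t 13.05 q [0.005, 0.533, -0.665, 1.5, 0.339, 1.228, -1.12] [623.3 245.4 207.7] [-3.141e+00  1.000e-03  1.159e+00]
-0.0091 -0.0053 -0.0003 -0 -0 -5.15; -0.0086 -0.006 -0.0003 -0 -0 -5.15; -0.008 -0.0068 -0.0003 -0 -0 -5.15; -0.0074 -0.0075 -0.0003 -0 -0 -5.15; -0.0067 -0.0081 -0.0003 -0 -0 -5.15; -0.0059 -0.0087 -0.0003 -0 -0 -5.15; -0.0051 -0.0092 -0.0003 -0 -0 -5.15; -0.0043 -0.0096 -0.0003 -0 -0 -5.15; -0.0034 -0.01 -0.0003 -0 -0 -5.15; -0.0025 -0.0102 -0.0003 -0 -0 -5.15; -0.0016 -0.0104 -0.0003 -0 -0 -5.15; -0.0006 -0.0105 -0.0003 -0 -0 -5.15; 0.0003 -0.0105 -0.0003 -0 -0 -5.15; 0.0013 -0.0105 -0.0003 -0 -0 -5.15; 0.0022 -0.0103 -0.0003 -0 -0 -5.15; 0.0031 -0.0101 -0.0003 -0 -0 -5.15; 0.004 -0.0097 -0.0003 -0 -0 -5.15; 0.0049 -0.0093 -0.0003 -0 -0 -5.15; 0.0057 -0.0089 -0.0003 -0 -0 -5.15; 0.0064 -0.0083 -0.0003 -0 -0 -5.15; 0.0072 -0.0077 -0.0003 -0 -0 -5.15; 0.0078 -0.007 -0.0003 -0 -0 -5.15; 0.0084 -0.0063 -0.0003 -0 -0 -5.15; 0.009 -0.0055 -0.0003 -0 -0 -5.15
```

Request:
step_arm(motion="-0.003 -0.002 0 0 0 -2; -0.006 -0.003 0 0 0 -3.2; -0.009 -0.006 0 0 0 -5; -0.009 -0.006 0 0 0 -5; -0.008 -0.007 0 0 0 -5; -0.007 -0.008 0 0 0 -5; -0.006 -0.008 0 0 0 -5; -0.005 -0.009 0 0 0 -5; -0.005 -0.009 0 0 0 -5; -0.004 -0.01 0 0 0 -5; -0.003 -0.01 0 0 0 -5; -0.002 -0.01 0 0 0 -5")

```text
t: 14.55
tcp_pos: [533.3, 173.0, 208.5]
eef_rot: [-3.141, 0.001, 2.126]
ft_force: [-0.9, -0.7, -2.5]
gripper_width: 13.6
finger_force: 30.0
```

```bash
python3 plan.py 420 95 215 3.14159 0 3.316 14
```

```text
t 14.55 q [0.328, 0.417, -0.942, 1.751, 0.365, 1.161, -0.167] [533.3 173.  208.5] [-3.141e+00  1.000e-03  2.126e+00]
-0.0005 -0.0098 -0.0005 -0 0 -4.87; 0.0004 -0.0098 -0.0005 -0 0 -4.87; 0.0012 -0.0098 -0.0005 -0 0 -4.87; 0.002 -0.0096 -0.0005 -0 0 -4.87; 0.0028 -0.0094 -0.0005 -0 0 -4.87; 0.0036 -0.0091 -0.0005 -0 0 -4.87; 0.0044 -0.0088 -0.0005 -0 0 -4.87; 0.0051 -0.0084 -0.0005 -0 0 -4.87; 0.0058 -0.0079 -0.0005 -0 0 -4.87; 0.0065 -0.0074 -0.0005 -0 0 -4.87; 0.0071 -0.0068 -0.0005 -0 0 -4.87; 0.0076 -0.0062 -0.0005 -0 0 -4.87; 0.0081 -0.0055 -0.0005 -0 0 -4.87; 0.0086 -0.0048 -0.0005 -0 0 -4.87
```

Request:
step_arm(motion="0 -0.01 0 0 0 -5; 0 -0.01 0 0 0 -5; 0.001 -0.01 0 0 0 -5; 0.002 -0.01 0 0 0 -5; 0.003 -0.01 0 0 0 -5; 0.004 -0.009 0 0 0 -5; 0.004 -0.009 0 0 0 -5; 0.005 -0.008 0 0 0 -5; 0.006 -0.008 -0.001 0 0 -5; 0.007 -0.007 -0.001 0 0 -5; 0.007 -0.007 -0.002 0 0 -5; 0.007 -0.006 -0.002 0 0 -5")

```text
t: 16.05
tcp_pos: [435.9, 105.1, 214.5]
eef_rot: [-3.141, 0.0, -3.11]
ft_force: [-0.6, -0.2, -2.3]
gripper_width: 13.5
finger_force: 30.0
```

```bash
python3 plan.py 420 95 215 3.14159 0 3.316 2; python3 - <<'E'
from h import *
a=camera("top");b=camera("scene")
N=[nets.masks_of(c,"walnut_1") for c in(a,b)]
for n in N:
  for m in n: print(round(m["score"],2),np.round(m["position"],1))
for m in N[0]:
  for k in N[1]: 
    r=tri(a,m["position"],b,k["position"]); print(np.round(r[0]),round(float(r[1]),1))
B=[max(nets.masks_of(c,"big_bowl"),key=lambda m:m["score"]) for c in(a,b)]; print([(m["score"],m["position"]) for m in B])
E
```

```text
t 16.05 q [0.803, 0.298, -1.32, 1.967, 0.323, 1.12, 0.952] [435.9 105.1 214.5] [-3.141  0.    -3.11 ]
0.0081 -0.0048 -0.0003 -0.02 0 -4.09; 0.0084 -0.0042 -0.0003 -0.02 0 -4.09
0.6 [328.4 237.4]
[(0.51, [250.6, 269.9]), (0.66, [309.0, 285.2])]
```

Request:
step_arm(motion="0.009 -0.003 0.003 -2 0 0; 0 -0.004 0.003 -4 0 0; 0 -0.003 0.003 -4 0 0; 0 0 0 -4 0 0; 0 0 0 -4 0 0; 0 0 0 0 0 0")

```text
t: 17.1
tcp_pos: [428.0, 94.2, 204.6]
eef_rot: [2.828, -0.001, -3.117]
ft_force: [0.6, 0.6, -1.5]
gripper_width: 13.4
finger_force: 30.0
```

```bash
python3 plan.py 426 95 200 2.53 0 -3.11 1
```

```text
t 17.10 q [1.095, 0.317, -1.352, 2.035, 0.002, 0.968, 1.359] [428.   94.2 204.6] [ 2.828e+00 -1.000e-03 -3.117e+00]
0.002 -0.0006 0.0046 -17.06 0.12 -0.38
```

Request:
step_arm(motion="0.001 0 0.004 -3 0 0; 0 -0.001 0.004 -4 0 0; 0 -0.001 0.004 -4 0 0; 0 -0.002 0.004 -4 0 0; 0 -0.002 0.003 -3 0 0; 0 0 0 0 0 0")

```text
t: 17.85
tcp_pos: [426.7, 98.1, 184.5]
eef_rot: [2.513, -0.001, -3.114]
ft_force: [-0.3, -0.1, -2.0]
gripper_width: 13.2
finger_force: 30.1
```

```bash
python3 plan.py 426 92 182 2.27 0 -3.117 1; python3 - <<'E'
from h import *
a=camera("top");b=camera("scene"); out=[]
for c,(x,y) in((a,(220,170)),(b,(250,180))):
    out.append(cv2.resize(c["img"][y:y+130,x:x+130,::-1],(400,400),interpolation=cv2.INTER_CUBIC))
cv2.imwrite("pics/t1.png",np.hstack(out))
E
```

```text
t 17.85 q [1.203, 0.533, -1.352, 2.089, -0.14, 0.88, 1.583] [426.7  98.1 184.5] [ 2.513e+00 -1.000e-03 -3.114e+00]
0.0008 -0.0064 -0.0015 -13.94 -0.16 0.08
```

View pics/t1.png

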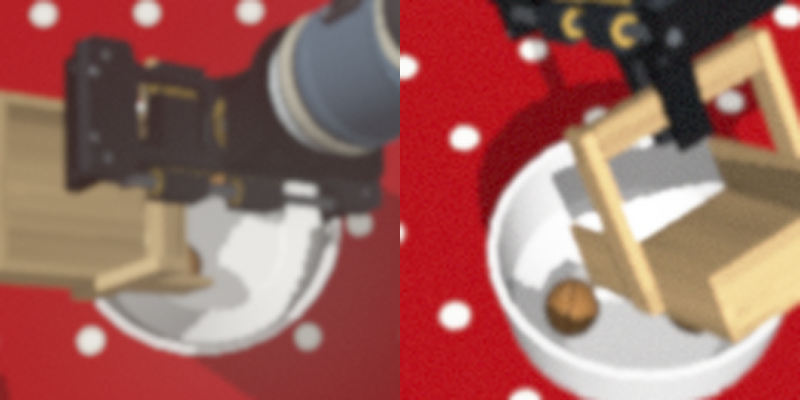

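At 36° tilt one walnut is already out of the mouth at scene crop (570,300), over the bowl, and the other peeks from the mouth at (690,320). The tray mouth is over the bowl, so I keep tilting.

Request:
step_arm(motion="0 -0.001 -0.001 -3 0 0; 0 -0.001 -0.001 -4 0 0; 0 -0.001 -0.001 -4 0 0; 0 -0.001 0 -3 0 0; 0 0 0 0 0 0; 0 0 0 0 0 0; 0 0 0 0 0 0; 0 0 0 0 0 0")

```text
t: 18.95
tcp_pos: [426.8, 93.6, 184.9]
eef_rot: [2.27, 0.001, -3.113]
ft_force: [-0.2, -0.8, -2.3]
gripper_width: 13.5
finger_force: 30.1
```

```bash
python3 - <<'E'
from h import *
a=camera("top");b=camera("scene"); out=[]
for c in(a,b):
    for m in nets.masks_of(c,"walnut_1"): print(c is b,round(m["score"],2),np.round(m["position"],1),m["region"].sum(),onz(c,m["position"],25).round(0))
print(env.state()["q"].round(2))
for c,(x,y) in((a,(220,170)),(b,(250,180))):
    out.append(cv2.resize(c["img"][y:y+130,x:x+130,::-1],(400,400),interpolation=cv2.INTER_CUBIC))
cv2.imwrite("pics/t2.png",np.hstack(out))
E
```

```text
True 0.84 [308.6 283.6] 280 [471.  43.  25.]
True 0.61 [342.7 283.3] 144 [417.  81.  25.]
[ 1.27  0.73 -1.35  2.1  -0.21  0.88  1.72]
```

Two nuts show in the scene view at (309,284) and (343,283). I raise the tray, still tilted and over the bowl, and check that they stay put.

Request:
step_arm(motion="0 -0.01 -0.008 0 0 0; 0 -0.015 -0.013 0 0 0; 0 -0.015 -0.013 0 0 0; 0 -0.015 -0.013 0 0 0; 0 0 0 0 0 0")

```text
t: 19.77
tcp_pos: [429.8, 19.8, 172.3]
eef_rot: [2.268, -0.0, -3.118]
ft_force: [0.4, 0.7, -2.0]
gripper_width: 13.5
finger_force: 30.1
```

```bash
python3 - <<'E'
from h import *
a=camera("top");b=camera("scene")
for c in(a,b):
    for m in nets.masks_of(c,"walnut_1"): print(c is b,round(m["score"],2),np.round(m["position"],1),m["region"].sum(),onz(c,m["position"],25).round(0))
s=env.state();print(s["q"].round(2),s["tcp_pos"])
E
```

```text
True 0.64 [340.6 278.7] 285 [414.  70.  25.]
True 0.54 [308.6 281.5] 247 [468.  39.  25.]
[ 1.35  0.78 -1.3   2.04 -0.15  0.99  1.78] [428.30074649  22.82493938 173.00090337]
```

Wrong sign on tool y, so the tray moved sideways, but it stayed clear of the rim. The nuts stayed in the bowl. Now straight up.

Request:
step_arm(motion="0 0.011 -0.009 0 0 0; 0 0.023 -0.019 0 0 0; 0 0.023 -0.019 0 0 0; 0 0.015 -0.013 0 0 0; 0 0 0 0 0 0")

```text
t: 20.6
tcp_pos: [429.4, 23.0, 267.8]
eef_rot: [2.272, 0.003, -3.113]
ft_force: [-0.4, -0.4, -2.1]
gripper_width: 13.7
finger_force: 30.1
```

```bash
python3 - <<'E'
from h import *
a=camera("top");b=camera("scene")
for c in(a,b):
    for m in nets.masks_of(c,"walnut_1"): print(c is b,round(m["score"],2),np.round(m["position"],1),m["region"].sum(),onz(c,m["position"],25).round(0))
E
python3 plan.py 428 120 260 3.14159 0 -3.117 14; python3 plan.py 560 230 230 3.14159 0 -4.517 14 | tail -1
```

```text
True 0.51 [342.5 281.9] 254 [416.  78.  25.]
t 20.80 q [1.414, 0.607, -1.352, 1.953, -0.302, 1.165, 1.81] [428.1  22.5 265.8] [ 2.268e+00 -1.000e-03 -3.114e+00]
-0.0002 0.0042 0.0056 3.57 -0.01 0.01; -0.0002 0.0045 0.0053 3.57 -0.01 0.01; -0.0002 0.0048 0.005 3.57 -0.01 0.01; -0.0002 0.0051 0.0047 3.57 -0.01 0.01; -0.0002 0.0054 0.0044 3.57 -0.01 0.01; -0.0002 0.0057 0.0041 3.57 -0.01 0.01; -0.0002 0.0059 0.0037 3.57 -0.01 0.01; -0.0002 0.0061 0.0033 3.57 -0.01 0.01; -0.0002 0.0063 0.0029 3.57 -0.01 0.01; -0.0002 0.0065 0.0025 3.57 -0.01 0.01; -0.0002 0.0066 0.0021 3.57 -0.01 0.01; -0.0002 0.0068 0.0017 3.57 -0.01 0.01; -0.0002 0.0069 0.0013 3.57 -0.01 0.01; -0.0002 0.0069 0.0008 3.57 -0.01 0.01
-0.0098 0.0074 0.0128 2.95 -2.5 5.35; -0.0085 0.0089 0.0128 2.95 -2.5 5.35; -0.0071 0.0103 0.0126 2.95 -2.5 5.35; -0.0055 0.0115 0.0123 2.95 -2.5 5.35; -0.0038 0.0126 0.0119 2.95 -2.5 5.35; -0.0021 0.0135 0.0114 2.95 -2.5 5.35; -0.0003 0.0141 0.0107 2.95 -2.5 5.35; 0.0014 0.0146 0.0099 2.95 -2.5 5.35; 0.0032 0.0149 0.0091 2.95 -2.5 5.35; 0.005 0.015 0.0081 2.95 -2.5 5.35; 0.0067 0.0148 0.0071 2.95 -2.5 5.35; 0.0084 0.0144 0.006 2.95 -2.5 5.35; 0.0099 0.0139 0.0049 2.95 -2.5 5.35; 0.0114 0.0131 0.0037 2.95 -2.5 5.35
```

Request:
step_arm(motion="0 0.004 0.005 3 0 0; 0 0.005 0.005 4 0 0; 0 0.005 0.005 4.5 0 0; 0 0.005 0.005 4.5 0 0; 0 0.006 0.004 4.5 0 0; 0 0.006 0.004 4.5 0 0; 0 0.006 0.003 4.5 0 0; 0 0.006 0.003 4.5 0 0; 0 0.006 0.002 4.5 0 0; 0 0.007 0.002 4.5 0 0; 0 0.007 0.001 4 0 0; 0 0.007 0.001 3 0 0")

```text
t: 22.3
tcp_pos: [425.3, 106.5, 261.8]
eef_rot: [-3.141, -0.002, -3.113]
ft_force: [0.9, -0.2, -3.3]
gripper_width: 13.6
finger_force: 30.0
```

```bash
python3 plan.py 624 246 200 3.14159 0 -5.02 20;  python3 - <<'E'
from h import *
b=camera("scene");a=camera("top")
for c in(a,b):
    for m in nets.masks_of(c,"walnut_1"): print(c is b,round(m["score"],2),np.round(m["position"],1),m["region"].sum(),onz(c,m["position"],25).round(0))
E
```

```text
t 22.30 q [0.841, 0.156, -1.272, 1.916, 0.161, 1.186, 1.111] [425.3 106.5 261.8] [-3.141e+00 -2.000e-03 -3.113e+00]
-0.0101 0.0067 0.0031 -0.01 -0 5.46; -0.0095 0.0076 0.0031 -0.01 -0 5.46; -0.0087 0.0085 0.0031 -0.01 -0 5.46; -0.0078 0.0093 0.0031 -0.01 -0 5.46; -0.0069 0.01 0.0031 -0.01 -0 5.46; -0.0059 0.0106 0.0031 -0.01 -0 5.46; -0.0049 0.0111 0.0031 -0.01 -0 5.46; -0.0038 0.0115 0.0031 -0.01 -0 5.46; -0.0027 0.0118 0.0031 -0.01 -0 5.46; -0.0016 0.012 0.0031 -0.01 -0 5.46; -0.0004 0.0121 0.0031 -0.01 -0 5.46; 0.0007 0.0121 0.0031 -0.01 -0 5.46; 0.0019 0.012 0.0031 -0.01 -0 5.46; 0.003 0.0118 0.0031 -0.01 -0 5.46; 0.0041 0.0114 0.0031 -0.01 -0 5.46; 0.0052 0.011 0.0031 -0.01 -0 5.46; 0.0062 0.0104 0.0031 -0.01 -0 5.46; 0.0072 0.0098 0.0031 -0.01 -0 5.46; 0.0081 0.0091 0.0031 -0.01 -0 5.46; 0.0089 0.0082 0.0031 -0.01 -0 5.46
False 0.49 [315.2 226.8] 1208 [471. -11.  25.]
True 0.79 [305.3 284. ] 248 [477.  40.  25.]
True 0.63 [341.8 279.8] 288 [414.  73.  25.]
```

Both walnuts are in the bowl. The tray goes back to its original, clear spot.

Request:
step_arm(motion="-0.01 0.007 0.003 0 0 5.5; -0.009 0.008 0.003 0 0 5.5; -0.009 0.009 0.003 0 0 5.5; -0.008 0.009 0.003 0 0 5.5; -0.007 0.01 0.003 0 0 5.5; -0.006 0.011 0.003 0 0 5.5; -0.005 0.011 0.003 0 0 5.5; -0.004 0.012 0.003 0 0 5.5; -0.003 0.012 0.003 0 0 5.5; -0.002 0.012 0.003 0 0 5.5; 0 0.012 0.003 0 0 5.5; 0.001 0.012 0.003 0 0 5.5")

```text
t: 24.0
tcp_pos: [547.3, 187.9, 225.4]
eef_rot: [-3.139, -0.001, 2.011]
ft_force: [0.4, 0.6, -2.4]
gripper_width: 13.4
finger_force: 30.0
```

Request:
step_arm(motion="0.002 0.012 0.003 0 0 5; 0.003 0.012 0.003 0 0 5; 0.004 0.011 0.003 0 0 5; 0.005 0.011 0.003 0 0 5; 0.006 0.01 0.003 0 0 5; 0.007 0.01 0.003 0 0 5; 0.008 0.009 0.003 0 0 5; 0.009 0.008 0.003 0 0 5; 0 0 0 0 0 0")

```text
t: 25.12
tcp_pos: [624.9, 244.8, 201.0]
eef_rot: [-3.139, 0.001, 1.318]
ft_force: [-1.4, 0.3, -1.7]
gripper_width: 13.4
finger_force: 30.0
```

```bash
python3 plan.py 624 246 56 3.14159 0 1.2 8
```

```text
t 25.12 q [0.004, 0.541, -0.662, 1.503, 0.342, 1.218, -0.961] [624.9 244.8 201. ] [-3.139e+00  1.000e-03  1.318e+00]
0.0001 -0.0001 0.0181 -0.02 0.01 0.85; 0.0001 -0.0001 0.0181 -0.02 0.01 0.85; 0.0001 -0.0001 0.0181 -0.02 0.01 0.85; 0.0001 -0.0001 0.0181 -0.02 0.01 0.85; 0.0001 -0.0001 0.0181 -0.02 0.01 0.85; 0.0001 -0.0001 0.0181 -0.02 0.01 0.85; 0.0001 -0.0001 0.0181 -0.02 0.01 0.85; 0.0001 -0.0002 0.0181 -0.02 0.01 0.85
```

Request:
step_arm(motion="0 0 0.015 0 0 0.8; 0 0 0.025 0 0 0.8; 0 0 0.025 0 0 0.8; 0 0 0.025 0 0 0.8; 0 0 0.025 0 0 0.8; 0 0 0.016 0 0 0.8; 0 0 0.008 0 0 0.8; 0 0 0.004 0 0 0; 0 0 0 0 0 0")

```text
t: 26.25
tcp_pos: [624.9, 246.6, 60.0]
eef_rot: [3.141, -0.001, 1.221]
ft_force: [0.9, 1.1, -2.6]
gripper_width: 13.7
finger_force: 30.0
```

Request:
step_arm(motion="0 0 0.002 0 0 0; 0 0 0.002 0 0 0; 0 0 0 0 0 0")

```text
t: 26.62
tcp_pos: [624.5, 246.4, 55.5]
eef_rot: [-3.142, 0.0, 1.221]
ft_force: [0.2, -0.7, -2.4]
gripper_width: 13.2
finger_force: 30.0
```

Request:
step_arm(motion="0 0 0.002 0 0 0; 0 0 0.002 0 0 0; 0 0 0 0 0 0")

```text
t: 27.0
tcp_pos: [624.5, 246.3, 51.2]
eef_rot: [-3.141, 0.0, 1.221]
ft_force: [0.0, 0.7, -2.5]
gripper_width: 13.7
finger_force: 30.0
```

Request:
step_arm(motion="0 0 0.001 0 0 0; 0 0 0 0 0 0")

```text
t: 27.25
tcp_pos: [624.7, 246.5, 50.6]
eef_rot: [3.141, -0.0, 1.221]
ft_force: [-0.1, 0.1, -3.3]
gripper_width: 13.6
finger_force: 30.0
```

Request:
step_arm(motion="0 0 0.001 0 0 0; 0 0 0.001 0 0 0; 0 0 0 0 0 0")

```text
t: 27.62
tcp_pos: [624.7, 246.5, 50.5]
eef_rot: [3.141, 0.0, 1.221]
ft_force: [-3.3, -2.4, 9.1]
gripper_width: 13.7
finger_force: 30.0
```

The tray is on the table, with contact force now upward. Next I release, back the fingers off and go up.

Request:
step_arm(motion="0 0 -0.001 0 0 0; 0 0 0 0 0 0; 0 0 0 0 0 0; 0 0 0 0 0 0; 0 0 0 0 0 0; 0 0 0 0 0 0; 0 0 0 0 0 0; 0 0 0 0 0 0; 0 0 0 0 0 0", grip=0.087)

```text
t: 28.75
tcp_pos: [624.6, 246.5, 49.6]
eef_rot: [3.141, -0.0, 1.221]
ft_force: [-0.8, 0.2, 0.4]
gripper_width: 86.2
finger_force: 0.0
```

Request:
step_arm(motion="0 0 -0.01 0 0 0; 0 0 -0.03 0 0 0; 0 0 -0.04 0 0 0; 0 0 -0.05 0 0 0; 0 0 -0.05 0 0 0; 0.04 0 -0.03 0 0 0; 0.05 0 0 0 0 0; 0.05 0 0 0 0 0; 0.05 0 0 0 0 0; 0 0 0 0 0 0; 0 0 0 0 0 0")

```text
t: 30.12
tcp_pos: [689.6, 424.5, 259.8]
eef_rot: [3.141, 0.0, 1.221]
ft_force: [0.6, 0.2, -0.0]
gripper_width: 87.1
finger_force: 0.0
```

```bash
python3 - <<'E'
from h import *
b=camera("scene");a=camera("top")
for c in(a,b):
    for m in nets.masks_of(c,"walnut_1"): print(c is b,round(m["score"],2),np.round(m["position"],1),m["region"].sum(),onz(c,m["position"],25).round(0))
m=max(nets.masks_of(a,"big_bowl"),key=lambda m:m["region"].sum())["region"]
W=np.array([onz(a,p,80)[:2] for p in np.argwhere(m)[:,::-1]],np.float32); print(cv2.minEnclosingCircle(W))
s=env.state();print(s["t"],s["tcp_pos"],s["ft_force"])
i=cv2.resize(a["img"][100:300,130:350,::-1],(400,400)); j=cv2.resize(b["img"][200:470,220:420,::-1],(400,400)); cv2.imwrite("pics/end.png",np.hstack([i,j]))
E
```

```text
False 0.76 [293.1 227.7] 173 [469.  39.  25.]
False 0.5 [283.1 252.7] 41 [412.  62.  25.]
True 0.51 [303.7 281.9] 191 [476.  34.  25.]
((427.15325927734375, 50.73375701904297), 93.63739013671875)
30.375 [690.25290606 423.33861903 260.53545275] [-0.02934264 -0.06646807 -0.5871443 ]
```

View pics/end.png

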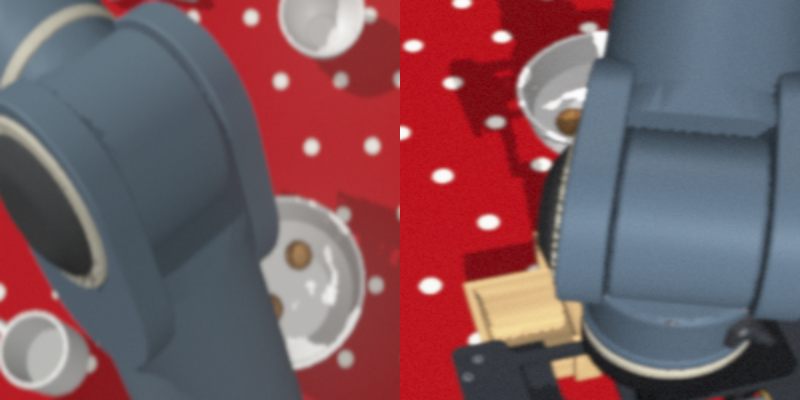

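Both walnuts lie in the bowl (top crop 298,255 and 275,305). The bowl hasn't moved, and the tray is flat on the cloth and released. Handing in.

```bash
python3 -c "
from station import workorder
print(workorder.hand_in())"
```

```text
the job is handed in; nothing more can be done
None
```

I poured both walnuts into the big bowl, which stayed in place, set the empty tray back flat on its original spot and released it, and handed the job in at about 30 s; no verdict came back.

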